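# Stand the slumped photo block back up beside its twin

## Task

The brown photo block has slumped back against the albums: push it up from behind so that it stands upright on the cork runner again, and push it along sideways until it stands right up against the white photo block, the two in line like one row. Do it all by pushing - pick nothing up, do not knock either block over, leave the white block standing where it is, give or take a nudge, and do not disturb the other things on the table.

Things in the scene. Friction and masses are not known exactly. Their poses are not given: they have to be found in the camera images.
- albums: Two photo albums stacked flat (grey on blue), a 4 mm thick cork runner along their far side; one fixed unit. Origin on the table (z = 0), mid-length, below the line where the blocks' back lower edges start; x points across the runner, away from albums and robot (turned up to 0.35 rad), y along it. Runner: x -22 to 78, y -230 to 230 mm. Albums: x -208 to -28, y -180 to 180, top at z 44 mm.
- album_edge (a point): Middle of the albums' upper edge next to the runner (x -28, y 0, z 44 mm in the albums' frame); the brown block's back leans on this edge, which runs along y.
- brown_block: Dark brown wooden photo block, loose, 0.15 to 0.31 kg. Origin: middle of the lower edge of its back; it fills x 0 to 32 (thickness), y -50 to 50, z 0 to 100 mm; picture on the +x face. Starts with its back lower edge on the runner at albums x = 0, leaning back 0.61 rad towards the albums and robot, to either side of the white block. Upright, its origin is at z 4 mm, its top at z 104 mm.
- brown_top (a point): Middle of the brown block's upper back edge. At the start it overhangs the albums: 57 mm behind the lower back edge, z 86 mm, about 40 mm of free height above the albums. Pushed away from the albums here, the block pivots about its lower back edge; from a lean of about 0.3 rad it drops upright by itself.
- white_block: White photo block of the same size and with the same origin and axes, 0.15 to 0.31 kg, loose, standing upright on the runner with its back lower edge on albums x = 0. The free gap between the two blocks is 30 to 100 mm at the start.
- mug: Grey-blue mug with a dark band, 82 mm across, 90 mm high, handle on its +y side; origin under its centre. Bystander.
- candle: Amber glass candle jar with a wooden lid, 68 mm across, 75 mm high; origin under its centre. Bystander.
- toy_car: Red toy car, 54 mm by 100 mm (along y), 55 mm high; origin under its centre. Bystander.
- remote: Black remote control, 45 mm by 160 mm (along y), 18 mm thick, lying on top of the albums near their robot-side edge; origin under its centre. Bystander.
- plant: Small plant in a terracotta pot, 88 mm across, leaves to 145 mm high; origin under its centre. Bystander.

How it is judged:
By the outcome, as a careful person would: the job done as asked, in the order asked, and still so for the second after the job is handed in, with the robot touching nothing.
It also fails if it takes over 54 s, if anything falls off the work surface, if the arm or the gripper's body presses on something with over 40 N, if the wrist force passes 120 N, or if a joint passes its speed limit or range.

## Robot

A 6-joint arm with a two-finger parallel gripper is mounted at the origin on the work surface. World frame = base frame: x ahead of the robot, y to its left, z up, the work surface at z = 0. Lengths are in m, angles in rad, forces in N, time in s.
With the tool pointing down it reaches from about 0.375 to 0.9 m from the base axis. Payload 3.1 kg.
Tool frame: the origin (TCP) lies midway between the tips of the shut fingers; the grasp point (between the pads) lies 19 mm behind it; z points along the fingers, y is the line along which they close (so a half turn about z gives the same grasp; the last joint's range is limited). The gripper opens to 85 mm and grips with 20 to 120 N. Pads are 22 mm wide; open, the fingers measure 114 mm over their backs; the gripper's body (76 mm by 85 mm) begins 54 mm behind the grasp point. The pads swing forward as they close: fully open they stand 13 mm farther back than shut.
Start: joints at [-1.329, 0.527, 1.433, -0, 1.181, -0.178], TCP at [0.255, -0.57, 0.197] pointing down, gripper open.
Joint ranges: [-3.08, 3.08], [-0.75, 2.2], [0.22, 2.44], [-1.43, 4.57], [0, 2.65], [-2.85, 2.85]. Speed limits (rad/s): [2.79, 2.79, 3.14, 3.14, 3.14, 3.14].

## Interface

Orientations are given as a rotation vector (axis times angle).
In Python, from bench import arm, eyes, workorder gives the robot as it stands.
- The arm moves only by the tool servo_tool, never from a script. Its argument "plan" is a list of rows, each an object of numbers: "jaw": the opening, from -1 (shut) to 1 (fully open); "dx", "dy", "dz": the shift along the tool's x, y, z normalised to -1 to 1, where 1 is 0.2 m; "rx", "ry", "rz": the turn, a rotation vector about the tool's x, y, z normalised to -1 to 1, where 1 is pi rad. In form: [{"jaw": .., "dx": .., "dy": .., "dz": .., "rx": .., "ry": .., "rz": ..}, ...]. A call has exactly 5 rows; each row shifts and turns the commanded pose from where the row before left it, along the tool's axes as they then stand; what a row does not reach is not made up. A row lasts 1/12 s, in which the tool goes at most 41.7 mm and 7.16 degrees, less where a joint would pass 70% of its speed; a pose out of reach is approached as far as the arm can. A call with a number of a shift or a turn outside -1 to 1 is refused whole. A call with a gripper value outside its range is refused whole. The fingers move at their own pace and stop on an object; "squeeze" is the grip in N (left out, the last holds). Time passes only in rows, so rows that do not move let the fingers close, or fill a call up. It gives the time, the measured TCP pose, the force, the opening and the grip force at its end, in the units of the state.
- arm.state(): the state, without advancing time (a new reading comes with each control period).
- eyes.read_camera(name): name is "scene" or "top"; returns a dict with "img" (400x640x3 uint8, red, green, blue), "range_z" (400x640 float32, m along the optical axis (not along the pixel's ray), 0 where there is no reading), "intrinsics" (3x3 intrinsics, pixels), "camera_from_world" (4x4, takes a point from world to camera coordinates). Camera axes: x right, y down, z forward; pixel columns grow to the right and rows downward; lengths in m; the calibration is good to about 2 mm. A picture is of the moment at which its call begins.
- workorder.hand_in(): hands the job in; it is judged then, once.
Trained networks look in the newest picture that a camera, given by its name, has taken for a name from the list of things; names that differ only in an ending like _2 or _b are one class to them, and where a whole thing is asked for, a point or a joint stands for the part that bears it (a point fixed in the world has none). Each returns a list of dicts, best first, with "conf" (0 to 1); they miss things now and then, are a little off and sometimes report something else, mostly with a low value. They report only what shows in the picture. A call takes as long as a camera call.
- eyes.find_in(camera, name): "location" ([x, y, z] in m, in the coordinates of the camera as it stood for that picture, good to about 4 mm: the middle of the surface that is visible of it).
- eyes.tip_of(camera, name): "location" ([x, y, z] in m, in the coordinates of the camera as it stood for that picture, good to about 4 mm: a listed point, or the origin of a listed thing).
The state is a dict: "clock": time; "joint_positions": joint angles; "joint_velocities": joint speeds; "joint_torque": joint torques, N m; "eef_pos": TCP position; "ee_rot": TCP orientation; "contact_force": force on the tool from outside, world axes, zero at the start; "moment": the same for the moment, N m; "finger_gap": opening from 0.0 (shut) to 1.0 (fully open); "grasp_force": force on a finger pad.
Only numpy, scipy, OpenCV 4.12 (cv2) and the standard library are available. Lean on these libraries where they do the work, as an engineer would, in place of code of your own. Each camera call takes 0.05 s, during which the arm holds its last target. There are 200 camera calls.

## Working session

There is one attempt and no reset: what is moved stays moved. The work goes in short steps, Python scripts to look and compute and a tool call to move; the robot and the scene stay as the last step left them, time stands still between calls to the robot, and variables do not carry over. Pictures are saved under pics/ and viewed, at most 10 in all, crops included, and the job is handed in when it is done.

Besides the shell and the picture viewer there is one more tool, called after "Emit:" by a JSON object that holds its "method" and its "body". servo_tool: Moves the arm, as the interface text tells. Its arguments: {"type":"object","properties":{"plan":{"type":"array","items":{"type":"object","properties":{"jaw":{"type":"number"},"dx":{"type":"number","minimum":-1,"maximum":1},"dy":{"type":"number","minimum":-1,"maximum":1},"dz":{"type":"number","minimum":-1,"maximum":1},"rx":{"type":"number","minimum":-1,"maximum":1},"ry":{"type":"number","minimum":-1,"maximum":1},"rz":{"type":"number","minimum":-1,"maximum":1}}}},"squeeze":{"type":"number"}},"required":["plan"]}

```bash
mkdir -p pics
cat > h.py <<'E'
import numpy as np, cv2
from bench import arm, eyes, workorder
from scipy.spatial.transform import Rotation as R
np.set_printoptions(precision=4,suppress=True)
def cam(n):
    c=eyes.read_camera(n); c['wfc']=np.linalg.inv(c['camera_from_world']); return c
def w(c,p): return (c['wfc']@np.r_[p,1])[:3]
def cloud(c):
    z=c['range_z']; v,u=np.mgrid[:400,:640]; K=c['intrinsics']
    P=np.stack([(u-K[0,2])/K[0,0]*z,(v-K[1,2])/K[1,1]*z,z,np.ones_like(z)],-1)
    return (P@c['wfc'].T)[...,:3]
def save(c,name): cv2.imwrite('pics/'+name,c['img'][...,::-1])
E
python3 - <<'E'
from h import *
cs={n:cam(n) for n in('scene','top')}
for n,c in cs.items():
    save(c,n+'0.png'); print(n,c['wfc'][:3,3])
    for t in ['albums','album_edge','brown_block','brown_top','white_block','mug','candle','toy_car','remote','plant']:
        for d in eyes.tip_of(n,t)[:2]: print(n,t,round(d['conf'],2),w(c,d['location']))
s=arm.state(); print(s['clock'],s['eef_pos'],s['ee_rot'],R.from_rotvec(s['ee_rot']).as_matrix())
E
```

```text
scene [1.0581 0.7075 1.2347]
scene albums 0.61 [ 0.502  -0.0101  0.0017]
scene album_edge 0.79 [ 0.471  -0.0131  0.0443]
scene brown_block 0.8 [0.496  0.0604 0.006 ]
scene brown_top 0.76 [0.4396 0.062  0.084 ]
scene white_block 0.76 [ 0.5034 -0.0853  0.0073]
scene mug 0.95 [ 0.6729 -0.4176  0.0003]
scene mug 0.59 [ 0.5001 -0.0086  0.0013]
scene candle 0.93 [ 0.6791  0.436  -0.0002]
scene toy_car 0.86 [ 0.7689 -0.0488  0.0028]
scene toy_car 0.5 [ 0.4708 -0.0096  0.044 ]
scene remote 0.7 [ 0.3278 -0.0358  0.0453]
scene plant 0.96 [0.4086 0.4479 0.0053]
top [0.5094 0.0378 1.4637]
top albums 0.65 [ 0.5024 -0.0122 -0.0027]
top albums 0.52 [ 0.6765 -0.4141 -0.0005]
top album_edge 0.88 [ 0.471  -0.0101  0.0474]
top brown_block 0.62 [0.501  0.0685 0.0081]
top brown_top 0.63 [0.4376 0.0685 0.0859]
top white_block 0.71 [ 0.5039 -0.0824  0.0062]
top white_block 0.5 [ 0.6779 -0.4151  0.001 ]
top mug 0.89 [ 0.675  -0.4126  0.0021]
top mug 0.35 [ 0.4693 -0.0111  0.0476]
top candle 0.58 [0.677  0.4375 0.002 ]
top toy_car 0.97 [ 0.7702 -0.0472 -0.0007]
top remote 0.98 [ 0.3281 -0.0324  0.0486]
top remote 0.3 [ 0.5055 -0.0827  0.006 ]
top plant 0.75 [ 0.4101  0.4475 -0.0018]
1.1 [ 0.2553 -0.5704  0.1967] [-3.0722 -0.6561  0.    ] [[ 0.9128  0.4085 -0.    ]
 [ 0.4085 -0.9128  0.0001]
 [ 0.     -0.0001 -1.    ]]
```

Run:
```python
from h import *
c=cam('top'); P=cloud(c); im=c['img'].astype(int)
def rect(m,n):
    r=cv2.minAreaRect((P[m][:,:2]*1000).astype(np.float32)); print(n,m.sum(),r)
z=P[...,2]; x=P[...,0]; y=P[...,1]
roi=(abs(x-0.52)<.07)&(y<0)&(y>-.2)
rect(roi&(abs(z-.104)<.006),'white top')
roi=(x>.25)&(x<.5)&(abs(y)<.25)
rect(roi&(abs(z-.044)<.004),'album top')
m=(x>.4)&(x<.6)&(y>0)&(y<.16)&(z>.06)
rect(m,'brown')
for lo,hi in((.06,.07),(.07,.08),(.08,.09),(.09,.1),(.1,.12)):
    q=m&(z>lo)&(z<hi); print(lo,q.sum(),P[q].mean(0),P[q].min(0),P[q].max(0))
q=P[(x>.4)&(x<.56)&(y>.03)&(y<.09)&(z>.03)]; 
print(z[m].max())
```

```text
white top 299 ((523.6605834960938, -84.79469299316406), (32.1678466796875, 96.80636596679688), 1.7092933654785156)
album top 3927 ((385.04718017578125, -14.2889404296875), (180.7686004638672, 360.9947814941406), 2.993537187576294)
brown 1560 ((475.1000671386719, 68.15119934082031), (64.24185180664062, 100.0009765625), 3.977294683456421)
0.06 64 [0.4975 0.0669 0.0648] [0.4884 0.0198 0.06  ] [0.5059 0.1159 0.07  ]
0.07 65 [0.4903 0.0689 0.075 ] [0.482  0.0199 0.0701] [0.4978 0.1181 0.0799]
0.08 117 [0.4679 0.0683 0.0858] [0.4398 0.0188 0.0801] [0.4906 0.1174 0.09  ]
0.09 205 [0.4632 0.0678 0.0951] [0.4405 0.0188 0.09  ] [0.4818 0.1167 0.1   ]
0.1 101 [0.4656 0.067  0.1034] [0.4537 0.0193 0.1   ] [0.4753 0.1158 0.1094]
1.46370956170763
```

View pics/top0.png

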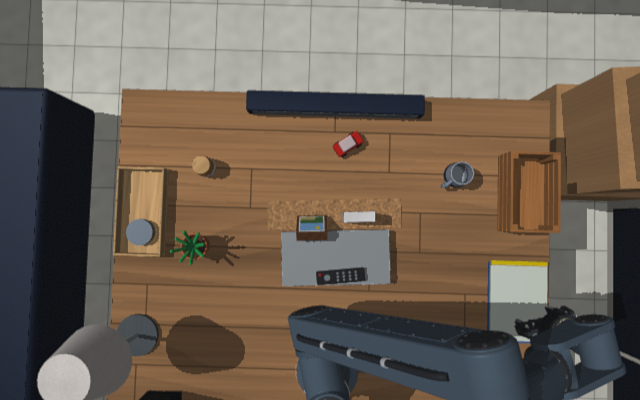

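View pics/scene0.png

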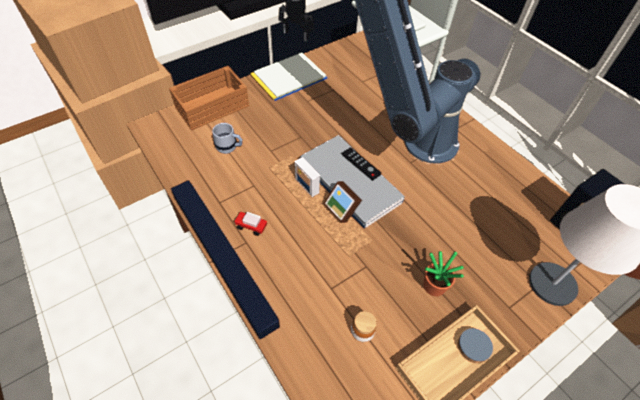

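The top view shows the brown block leaning at about (312,227), the white one standing at (360,217), and the remote at (342,275). The car is well in front at (348,144). Albums frame: yaw about +3°, origin about (0.5027, -0.0095). Brown sits at y ≈ +78 mm and white at ≈ -78 mm, so the gap is about 55 mm. I'll turn the tool to the albums' yaw and move to behind the brown block at a safe height.

Emit:
{"method": "servo_tool", "body": {"plan": [{"jaw":0,"rz":0.0391},{"jaw":0,"rz":0.0391},{"jaw":0,"rz":0.0391},{"jaw":0,"dx":0.13,"dy":-0.162},{"jaw":0,"dx":0.13,"dy":-0.162}]}}

```text
invalid input at $.plan[0]: expected keys jaw, dx, dy, dz, rx, ry, rz
```

Emit:
{"method": "servo_tool", "body": {"plan": [{"jaw":0,"dx":0.13,"dy":-0.162},{"jaw":0,"dx":0.13,"dy":-0.162},{"jaw":0,"dx":0.13,"dy":-0.162},{"jaw":0,"dx":0.13,"dy":-0.162},{"jaw":0,"dx":0.13,"dy":-0.162}]}}

```text
invalid input at $.plan[0]: expected keys jaw, dx, dy, dz, rx, ry, rz
```

Emit:
{"method": "servo_tool", "body": {"plan": [{"jaw":0,"dx":0.13,"dy":-0.162},{"jaw":0,"dx":-0.018,"dy":-0.2},{"jaw":0,"dx":-0.018,"dy":-0.2},{"jaw":0,"dx":-0.018,"dy":-0.2},{"jaw":0,"dx":-0.018,"dy":-0.2}]}}

```text
invalid input at $.plan[0]: expected keys jaw, dx, dy, dz, rx, ry, rz
```

Emit:
{"method": "servo_tool", "body": {"plan": [{"jaw":0,"dx":-0.018,"dy":-0.2},{"jaw":0,"dx":-0.018,"dy":-0.2},{"jaw":0,"dx":-0.018,"dy":-0.2},{"jaw":0,"dx":-0.018,"dy":-0.2},{"jaw":0,"dx":-0.018,"dy":-0.2}]}}

```text
invalid input at $.plan[0]: expected keys jaw, dx, dy, dz, rx, ry, rz
```

All keys are required.

Emit:
{"method": "servo_tool", "body": {"plan": [{"jaw":0,"dx":0,"dy":0,"dz":0,"rx":0,"ry":0,"rz":0.0391},{"jaw":0,"dx":0,"dy":0,"dz":0,"rx":0,"ry":0,"rz":0.0391},{"jaw":0,"dx":0,"dy":0,"dz":0,"rx":0,"ry":0,"rz":0.0391},{"jaw":0,"dx":0.13,"dy":-0.16,"dz":0,"rx":0,"ry":0,"rz":0},{"jaw":0,"dx":0.13,"dy":-0.16,"dz":0,"rx":0,"ry":0,"rz":0}]}}

```text
clock: 1.57
eef_pos: [0.3033, -0.5051, 0.1966]
ee_rot: [3.139, 0.075, 0.001]
contact_force: [1.1, 0.1, 0.6]
finger_gap: 0.499
grasp_force: 0.0
```

Emit:
{"method": "servo_tool", "body": {"plan": [{"jaw":0,"dx":0.13,"dy":-0.16,"dz":0,"rx":0,"ry":0,"rz":0},{"jaw":0,"dx":0.13,"dy":-0.16,"dz":0,"rx":0,"ry":0,"rz":0},{"jaw":0,"dx":0.13,"dy":-0.16,"dz":0,"rx":0,"ry":0,"rz":0},{"jaw":0,"dx":0.13,"dy":-0.16,"dz":0,"rx":0,"ry":0,"rz":0},{"jaw":0,"dx":0.13,"dy":-0.16,"dz":0,"rx":0,"ry":0,"rz":0}]}}

```text
clock: 1.98
eef_pos: [0.4263, -0.3356, 0.1969]
ee_rot: [3.14, 0.081, 0.001]
contact_force: [0.5, -0.0, 0.8]
finger_gap: 0.5
grasp_force: 0.0
```

Emit:
{"method": "servo_tool", "body": {"plan": [{"jaw":0,"dx":0.13,"dy":-0.16,"dz":0,"rx":0,"ry":0,"rz":0},{"jaw":0,"dx":-0.018,"dy":-0.2,"dz":0,"rx":0,"ry":0,"rz":0},{"jaw":0,"dx":-0.018,"dy":-0.2,"dz":0,"rx":0,"ry":0,"rz":0},{"jaw":0,"dx":-0.018,"dy":-0.2,"dz":0,"rx":0,"ry":0,"rz":0},{"jaw":0,"dx":-0.018,"dy":-0.2,"dz":0,"rx":0,"ry":0,"rz":0}]}}

```text
clock: 2.4
eef_pos: [0.4266, -0.1431, 0.1968]
ee_rot: [3.14, 0.082, 0.001]
contact_force: [1.4, 0.7, 0.3]
finger_gap: 0.503
grasp_force: 0.0
```

Emit:
{"method": "servo_tool", "body": {"plan": [{"jaw":0,"dx":-0.018,"dy":-0.2,"dz":0,"rx":0,"ry":0,"rz":0},{"jaw":0,"dx":-0.018,"dy":-0.2,"dz":0,"rx":0,"ry":0,"rz":0},{"jaw":0,"dx":-0.018,"dy":-0.2,"dz":0,"rx":0,"ry":0,"rz":0},{"jaw":0,"dx":-0.018,"dy":-0.2,"dz":0,"rx":0,"ry":0,"rz":0},{"jaw":0,"dx":-0.018,"dy":-0.2,"dz":0,"rx":0,"ry":0,"rz":0}]}}

```text
clock: 2.82
eef_pos: [0.3981, 0.0556, 0.1971]
ee_rot: [3.14, 0.081, 0.002]
contact_force: [0.6, 0.3, -1.3]
finger_gap: 0.502
grasp_force: 0.0
```

Emit:
{"method": "servo_tool", "body": {"plan": [{"jaw":0,"dx":0,"dy":-0.035,"dz":0.15,"rx":0,"ry":0,"rz":0},{"jaw":0,"dx":0,"dy":0,"dz":0.2,"rx":0,"ry":0,"rz":0},{"jaw":0,"dx":0,"dy":0,"dz":0.2,"rx":0,"ry":0,"rz":0},{"jaw":0,"dx":0,"dy":0,"dz":0.11,"rx":0,"ry":0,"rz":0},{"jaw":0,"dx":0,"dy":0,"dz":0,"rx":0,"ry":0,"rz":0}]}}

```text
clock: 3.23
eef_pos: [0.3954, 0.0614, 0.0615]
ee_rot: [-3.139, -0.083, 0.013]
contact_force: [-0.7, 0.9, -0.2]
finger_gap: 0.502
grasp_force: 0.0
```

```bash
cat >> h.py <<'E'
A=R.from_euler('z',.052).as_matrix(); O=np.array([.5027,-.0095,0])
def alb(p): return (np.asarray(p)-O)@A
def st():
    s=arm.state(); print(s['clock'],'alb mm',alb(s['eef_pos'])*1000,s['contact_force'])
E
python3 - <<'E'
from h import *
st(); c=cam('scene'); i=cv2.resize(c['img'][130:260,230:430],(800,520),interpolation=cv2.INTER_CUBIC); cv2.imwrite('pics/a.png',i[...,::-1])
E
```

```text
3.2333 alb mm [-103.5065   76.3509   61.5379] [-0.7204  0.8719 -0.2444]
```

View pics/a.png

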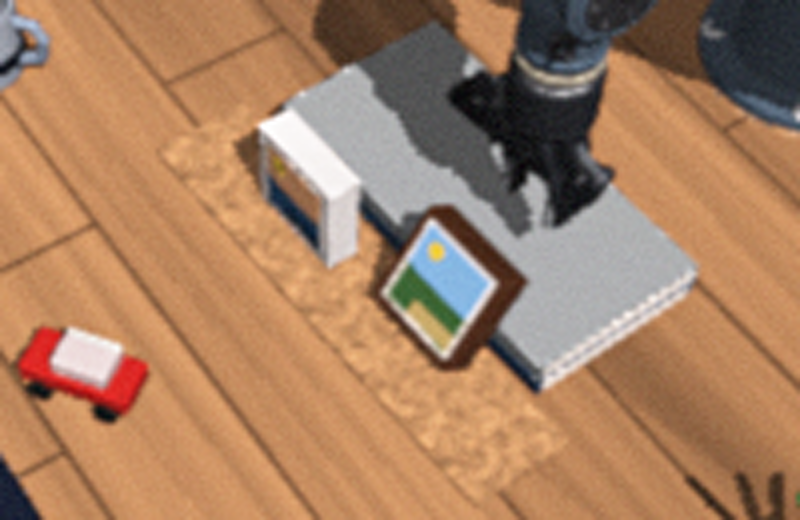

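The fingers hang free behind the brown block (crop at about (540,190)), which is still leaning. I'll push forward gently.

Emit:
{"method": "servo_tool", "body": {"plan": [{"jaw":0,"dx":0.03,"dy":0,"dz":0,"rx":0,"ry":0,"rz":0},{"jaw":0,"dx":0.03,"dy":0,"dz":0,"rx":0,"ry":0,"rz":0},{"jaw":0,"dx":0.03,"dy":0,"dz":0,"rx":0,"ry":0,"rz":0},{"jaw":0,"dx":0.03,"dy":0,"dz":0,"rx":0,"ry":0,"rz":0},{"jaw":0,"dx":0.03,"dy":0,"dz":0,"rx":0,"ry":0,"rz":0}]}}

```text
clock: 3.7
eef_pos: [0.43, 0.0623, 0.0659]
ee_rot: [3.14, 0.082, 0.005]
contact_force: [0.4, -0.1, 0.8]
finger_gap: 0.501
grasp_force: 0.0
```

Emit:
{"method": "servo_tool", "body": {"plan": [{"jaw":0,"dx":0.02,"dy":0,"dz":0,"rx":0,"ry":0,"rz":0},{"jaw":0,"dx":0.02,"dy":0,"dz":0,"rx":0,"ry":0,"rz":0},{"jaw":0,"dx":0.02,"dy":0,"dz":0,"rx":0,"ry":0,"rz":0},{"jaw":0,"dx":0.02,"dy":0,"dz":0,"rx":0,"ry":0,"rz":0},{"jaw":0,"dx":0.02,"dy":0,"dz":0,"rx":0,"ry":0,"rz":0}]}}

```text
clock: 4.12
eef_pos: [0.4482, 0.0635, 0.0646]
ee_rot: [-3.14, -0.082, 0.001]
contact_force: [-0.1, -0.1, -0.4]
finger_gap: 0.5
grasp_force: 0.0
```

```bash
cat >> h.py <<'E'
def brown(dbg=''):
    for n in('scene','top'):
        c=cam(n)
        for t in('brown_block','brown_top','white_block'):
            for d in eyes.tip_of(n,t)[:1]: print(n,t,round(d['conf'],2),alb(w(c,d['location']))*1000)
    return c
E
python3 - <<'E'
from h import *
st(); brown()
E
```

```text
4.1167 alb mm [-50.6008  75.7718  64.6392] [-0.0696 -0.0609 -0.3898]
scene brown_block 0.82 [-0.937  74.3213  4.6302]
scene brown_top 0.72 [-56.3916  77.9749  85.8406]
scene white_block 0.91 [ -4.5734 -76.9943   6.8232]
top brown_block 0.96 [ 1.0873 79.1834  8.3537]
top brown_top 0.63 [-57.6924  79.0271  84.4645]
```

Run:
```python
from h import *
c=cam('scene'); i=cv2.resize(c['img'][150:250,290:420],(780,600),interpolation=cv2.INTER_CUBIC); cv2.imwrite('pics/b.png',i[...,::-1])
c=cam('scene');P=cloud(c); im=c['img'].astype(int).sum(-1)
q=alb(P[150:215,330:400].reshape(-1,3))*1000
q=q[(q[:,2]>60)&(q[:,2]<130)&(q[:,0]>-100)&(q[:,1]>20)&(q[:,1]<140)]
for lo in range(60,130,10):
    s=q[(q[:,2]>=lo)&(q[:,2]<lo+10)]
    if len(s): print(lo,len(s),s.min(0),s.max(0))
```

```text
60 106 [-46.7555  25.1823  60.0179] [  7.7706 126.1981  69.8939]
70 99 [-51.1739  24.7143  70.1688] [ -1.7908 126.8734  79.9791]
80 123 [-58.6271  26.4791  80.1022] [ -5.5639 126.9608  89.9606]
90 153 [-55.7595  25.4816  90.0256] [-15.0938 126.9092  99.9058]
100 110 [-62.1791  27.4615 100.0059] [-21.221  122.7582 109.7706]
110 23 [-60.1119  39.3153 110.6811] [-39.5012 107.6626 119.9365]
120 17 [-62.6831  46.2505 120.9538] [-40.8224 109.5777 129.9811]
```

View pics/b.png

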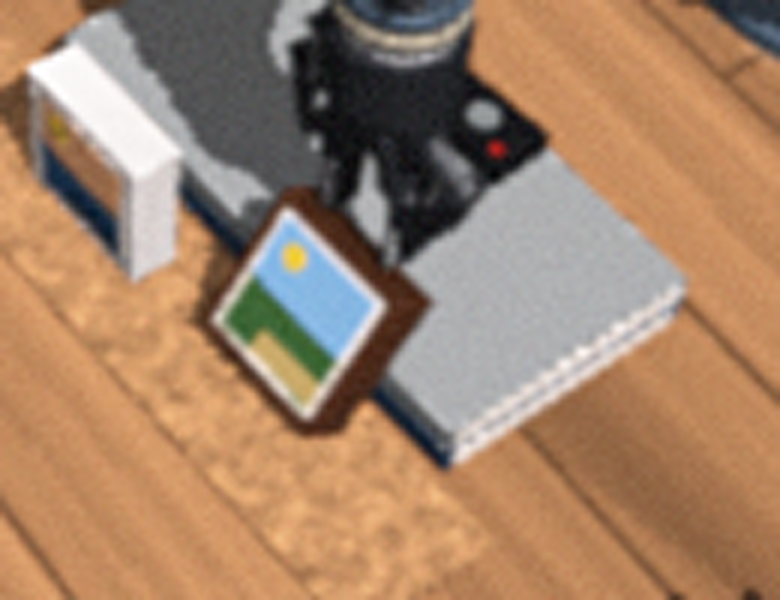

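Run:
```python
from h import *
c=cam('scene');P=alb(cloud(c))*1000
for r in range(184,198):
    print(r,' '.join('(%d,%d,%d|%d)'%(*P[r,u],c['img'][r,u].sum()//3) for u in range(349,361)))
st()
```

```text
184 (-89,26,45|165) (-90,30,48|182) (-95,30,44|183) (-97,33,46|182) (-101,34,44|176) (-39,96,155|111) (-40,100,158|41) (-40,104,162|29) (-44,104,159|38) (-49,104,156|44) (-51,106,156|34) (-55,107,154|21)
185 (-88,28,42|155) (-87,34,50|179) (-91,34,47|181) (-95,35,45|182) (-97,38,46|172) (-40,96,149|115) (-40,100,153|53) (-38,107,161|20) (-43,106,157|25) (-45,109,158|21) (-49,109,155|21) (-40,121,175|25)
186 (-82,35,49|110) (-88,33,42|167) (-90,36,44|178) (-95,36,39|179) (-95,40,44|171) (-100,41,41|110) (-40,101,149|40) (-39,107,156|23) (-44,105,150|33) (-46,108,152|20) (-46,112,156|22) (-41,121,169|27)
187 (-59,57,84|78) (-84,38,44|151) (-90,37,39|175) (-90,41,43|181) (-91,45,46|175) (-41,97,139|108) (-38,103,147|49) (-41,105,147|30) (-42,108,149|19) (-44,111,151|20) (-42,117,158|20) (-42,121,162|21)
188 (-52,64,91|45) (-56,65,88|98) (-84,44,45|156) (-86,46,46|180) (-90,47,44|172) (-42,96,131|110) (-42,100,136|78) (-40,106,144|53) (-48,104,135|23) (-41,114,151|19) (-40,119,157|21) (-39,124,163|17)
189 (-46,71,96|25) (-52,69,91|50) (-57,70,88|106) (-81,51,49|156) (-86,51,45|149) (-39,
[... 1083 characters left out ...]
-89,80,45|183) (-91,82,46|180)
195 (-29,91,99|135) (-29,96,104|70) (-31,98,106|44) (-34,99,104|43) (-38,100,102|50) (-42,100,99|53) (-48,100,94|47) (-53,100,90|62) (-58,99,85|123) (-82,82,47|164) (-86,83,46|180) (-87,87,48|176)
196 (-28,93,97|198) (-27,98,102|127) (-33,97,97|66) (-32,102,102|45) (-29,109,113|49) (-38,105,101|45) (-44,104,95|46) (-45,107,99|45) (-53,104,89|69) (-57,105,87|121) (-84,85,43|160) (-85,89,47|177)
197 (-23,98,101|211) (-27,98,97|197) (-27,103,102|130) (-31,104,100|73) (-32,107,103|42) (-33,111,106|46) (-38,111,103|45) (-42,111,99|45) (-45,112,98|41) (-50,112,95|66) (-58,110,85|115) (-81,94,50|161)
4.6667 alb mm [-50.9472  75.7522  64.7208] [-0.1132 -0.0535 -0.6585]
```

Run:
```python
from h import *
c=cam('scene')
def px(a):
    p=O+A@(np.array(a)/1000); q=c['camera_from_world']@np.r_[p,1]; q=c['intrinsics']@q[:3]; return q[:2]/q[2]
for z in(62,70,80,90,100):
    for dy in(21,36): 
        p=px((-92.5,76.4+dy,z)); print(z,dy,(p-[230,130])*4,'b:',(px((-40,76+dy,z))-[290,150])*6)
for a in((-57,127,86),(-57,27,86),(-31,127,104.3)): print(a,(px(a)-[290,150])*6)
```

```text
62 21 [534.0738 255.6828] b: [369.2223 307.8686]
62 36 [545.806  267.1924] b: [386.7059 325.5766]
70 21 [535.1254 249.9638] b: [370.5004 299.3739]
70 36 [546.9144 261.4968] b: [388.0685 317.1198]
80 21 [536.453  242.7439] b: [372.1141 288.6485]
80 36 [548.3139 254.3061] b: [389.789  306.4418]
90 21 [537.7953 235.4439] b: [373.7461 277.8023]
90 36 [549.729  247.0351] b: [391.529 295.643]
100 21 [539.1527 228.0622] b: [375.3965 266.8332]
100 36 [551.1599 239.6825] b: [393.2888 284.7212]
(-57, 127, 86) [432.4512 302.9504]
(-57, 27, 86) [315.9957 187.1859]
(-31, 127, 104.3) [399.4101 306.1182]
```

The visible finger ends look higher than the TCP, above the block's top face. I'll back off, shut the jaw so the tips are at the TCP, and check.

Emit:
{"method": "servo_tool", "body": {"plan": [{"jaw":0,"dx":-0.1,"dy":0,"dz":0,"rx":0,"ry":0,"rz":0},{"jaw":0,"dx":-0.1,"dy":0,"dz":0,"rx":0,"ry":0,"rz":0},{"jaw":0,"dx":-0.06,"dy":0,"dz":0,"rx":0,"ry":0,"rz":0},{"jaw":-1,"dx":0,"dy":0,"dz":0,"rx":0,"ry":0,"rz":0},{"jaw":-1,"dx":0,"dy":0,"dz":0,"rx":0,"ry":0,"rz":0}]}}

```text
clock: 5.13
eef_pos: [0.3963, 0.0607, 0.0648]
ee_rot: [3.14, 0.082, 0.001]
contact_force: [0.6, 0.1, 0.9]
finger_gap: 0.229
grasp_force: 0.0
```

Emit:
{"method": "servo_tool", "body": {"plan": [{"jaw":-1,"dx":0,"dy":0,"dz":0,"rx":0,"ry":0,"rz":0},{"jaw":-1,"dx":0,"dy":0,"dz":0,"rx":0,"ry":0,"rz":0},{"jaw":-1,"dx":0,"dy":0,"dz":0,"rx":0,"ry":0,"rz":0},{"jaw":-1,"dx":0,"dy":0,"dz":0,"rx":0,"ry":0,"rz":0},{"jaw":-1,"dx":0,"dy":0,"dz":0,"rx":0,"ry":0,"rz":0}]}}

```text
clock: 5.55
eef_pos: [0.3966, 0.0608, 0.0647]
ee_rot: [3.14, 0.082, 0.001]
contact_force: [0.0, -0.6, 0.3]
finger_gap: 0.0
grasp_force: 0.0
```

Run:
```python
from h import *
st(); c=cam('scene'); i=cv2.resize(c['img'][150:250,290:420],(780,600),interpolation=cv2.INTER_CUBIC); cv2.imwrite('pics/c.png',i[...,::-1])
P=alb(cloud(c))*1000; x,y,z=P[...,0],P[...,1],P[...,2]
m=(x>-125)&(x<-75)&(y>35)&(y<120)&(z>52)&(z<150)
for lo in range(50,150,10):
    q=P[m&(z>=lo)&(z<lo+10)]
    if len(q): print(lo,len(q),q.min(0)[:2],q.max(0)[:2])
```

```text
5.55 alb mm [-102.2717   75.6708   64.6712] [ 0.0139 -0.6035  0.3225]
50 1 [-79.3611  80.2158] [-79.3611  80.2158]
100 6 [-97.6168  61.4599] [-93.0353  81.4044]
110 16 [-108.9116   63.1355] [-91.3099  87.1847]
120 14 [-102.302   65.172] [-89.4288  89.8497]
130 12 [-96.9285  64.1138] [-91.6561  90.2572]
140 19 [-98.0377  49.4132] [-89.6307 104.7565]
```

View pics/c.png

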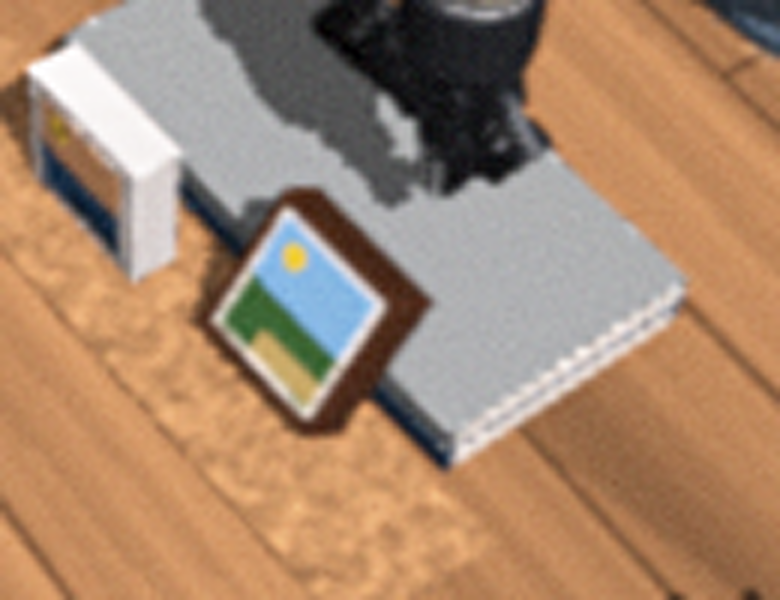

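Run:
```python
from h import *
for n in('scene','top'):
    c=cam(n); P=alb(cloud(c))*1000; x,y,z=P[...,0],P[...,1],P[...,2]
    m=(x>-165)&(x<-45)&(y>0)&(y<150)&(z>112)&(z<330)
    for lo in range(110,330,15):
        q=P[m&(z>=lo)&(z<lo+15)]
        if len(q)>3: print(n,lo,len(q),np.percentile(q,[2,98],axis=0)[:,:2].ravel().round())
s=arm.state(); print(s['joint_positions'])
```

```text
scene 110 19 [-106.   64.  -92.   89.]
scene 125 20 [-102.   66.  -90.   87.]
scene 140 40 [-113.   49.  -89.  105.]
scene 155 56 [-110.   34.  -88.  113.]
scene 170 73 [-101.   22.  -84.  128.]
scene 185 113 [-113.   16.  -84.  135.]
scene 200 58 [-111.   64.  -83.  124.]
scene 215 23 [-111.   93.  -80.  114.]
scene 230 67 [-114.   59.  -66.  114.]
scene 245 82 [-115.   54.  -65.  112.]
scene 260 119 [-124.   52.  -65.  112.]
scene 275 66 [-118.   55.  -66.  111.]
scene 290 85 [-117.   54.  -67.  110.]
scene 305 95 [-123.   51.  -67.  110.]
scene 320 49 [-108.   58.  -69.  108.]
top 245 5 [-69.  60. -66.  93.]
top 260 18 [-77.  52. -65.  92.]
top 275 7 [-73.  55. -65.  83.]
top 305 11 [-73.  57. -68.  85.]
[-0.1283  0.4989  2.1018  0.      0.5407  1.3901]
```

Vision puts the shut fingertips at z ≈ 103 while the reported TCP is 65. I'll descend slowly over the albums and watch the force to settle which is right.

Emit:
{"method": "servo_tool", "body": {"plan": [{"jaw":-1,"dx":0,"dy":0,"dz":0.017,"rx":0,"ry":0,"rz":0},{"jaw":-1,"dx":0,"dy":0,"dz":0.017,"rx":0,"ry":0,"rz":0},{"jaw":-1,"dx":0,"dy":0,"dz":0.017,"rx":0,"ry":0,"rz":0},{"jaw":-1,"dx":0,"dy":0,"dz":0.017,"rx":0,"ry":0,"rz":0},{"jaw":-1,"dx":0,"dy":0,"dz":0.01,"rx":0,"ry":0,"rz":0}]}}

```text
clock: 6.12
eef_pos: [0.3958, 0.0608, 0.0485]
ee_rot: [-3.14, -0.082, 0.001]
contact_force: [0.4, -0.7, -0.6]
finger_gap: -0.0
grasp_force: 0.0
```

Emit:
{"method": "servo_tool", "body": {"plan": [{"jaw":-1,"dx":0,"dy":0,"dz":0.005,"rx":0,"ry":0,"rz":0},{"jaw":-1,"dx":0,"dy":0,"dz":0.005,"rx":0,"ry":0,"rz":0},{"jaw":-1,"dx":0,"dy":0,"dz":0.005,"rx":0,"ry":0,"rz":0},{"jaw":-1,"dx":0,"dy":0,"dz":0.005,"rx":0,"ry":0,"rz":0},{"jaw":-1,"dx":0,"dy":0,"dz":0,"rx":0,"ry":0,"rz":0}]}}

```text
clock: 6.53
eef_pos: [0.3961, 0.0608, 0.045]
ee_rot: [-3.14, -0.082, 0.0]
contact_force: [-0.1, -0.2, -0.9]
finger_gap: -0.001
grasp_force: 0.0
```

Run:
```python
from h import *
st(); c=cam('scene')
P=alb(cloud(c))*1000; x,y,z=P[...,0],P[...,1],P[...,2]
m=(x>-125)&(x<-75)&(y>35)&(y<120)&(z>50)&(z<130)
for lo in range(50,130,8):
    q=P[m&(z>=lo)&(z<lo+8)]
    if len(q): print(lo,len(q),q.min(0)[:2],q.max(0)[:2])
```

```text
6.5333 alb mm [-102.8055   75.7443   45.0248] [-0.1081 -0.1792 -0.887 ]
50 9 [-103.3504   43.4463] [-83.8696 106.3535]
82 5 [-100.5037   69.2509] [-93.2649  81.9471]
90 12 [-107.2325   61.9663] [-89.3524  87.5344]
98 11 [-107.2119   59.3392] [-91.3544  88.8297]
106 13 [-99.3209  64.0132] [-88.7983  89.5716]
114 9 [-98.8428  64.5094] [-91.4114  88.1423]
122 17 [-116.028    52.4259] [-90.8078 103.8275]
```

Emit:
{"method": "servo_tool", "body": {"plan": [{"jaw":-1,"dx":0,"dy":0,"dz":0.01,"rx":0,"ry":0,"rz":0},{"jaw":-1,"dx":0,"dy":0,"dz":0.01,"rx":0,"ry":0,"rz":0},{"jaw":-1,"dx":0,"dy":0,"dz":0.01,"rx":0,"ry":0,"rz":0},{"jaw":-1,"dx":0,"dy":0,"dz":0.01,"rx":0,"ry":0,"rz":0},{"jaw":-1,"dx":0,"dy":0,"dz":0,"rx":0,"ry":0,"rz":0}]}}

```text
clock: 7.0
eef_pos: [0.3959, 0.0608, 0.0367]
ee_rot: [-3.14, -0.082, 0.001]
contact_force: [0.3, -0.4, 1.2]
finger_gap: 0.001
grasp_force: 0.0
```

No contact below the album height, so the true tips are about 39 mm above the reported TCP. I'll use that offset from here.

Emit:
{"method": "servo_tool", "body": {"plan": [{"jaw":-1,"dx":0,"dy":0,"dz":0.015,"rx":0,"ry":0,"rz":0},{"jaw":-1,"dx":0,"dy":0,"dz":0.015,"rx":0,"ry":0,"rz":0},{"jaw":-1,"dx":0,"dy":0,"dz":0.015,"rx":0,"ry":0,"rz":0},{"jaw":-1,"dx":0,"dy":0,"dz":0.01,"rx":0,"ry":0,"rz":0},{"jaw":-1,"dx":0,"dy":0,"dz":0,"rx":0,"ry":0,"rz":0}]}}

```text
clock: 7.42
eef_pos: [0.3958, 0.0608, 0.0256]
ee_rot: [-3.14, -0.082, 0.001]
contact_force: [0.7, -0.8, -0.6]
finger_gap: -0.001
grasp_force: 0.0
```

Run:
```python
from h import *
st(); c=cam('scene')
P=alb(cloud(c))*1000; x,y,z=P[...,0],P[...,1],P[...,2]
m=(x>-125)&(x<-75)&(y>35)&(y<120)&(z>50)&(z<130)
for lo in range(50,100,6):
    q=P[m&(z>=lo)&(z<lo+6)]
    if len(q): print(lo,len(q),q.min(0)[:2],q.max(0)[:2])
```

```text
7.4167 alb mm [-103.0527   75.7579   25.6399] [ 0.6858 -0.7877 -0.6355]
50 5 [-115.449    63.6541] [-80.2008 118.7147]
62 2 [-100.295   80.073] [-93.9389  82.0187]
68 8 [-99.5455  59.0869] [-91.2625  85.2677]
74 8 [-110.026    71.4542] [-91.4437  88.2146]
80 8 [-100.2668   69.1326] [-93.1485  87.2868]
86 8 [-101.7581   68.486 ] [-91.2794  89.5303]
92 8 [-97.0939  66.6672] [-91.9975  84.1563]
98 4 [-98.0716  61.1212] [-93.2918  88.9802]
```

Emit:
{"method": "servo_tool", "body": {"plan": [{"jaw":-1,"dx":0.03,"dy":-0.01,"dz":0,"rx":0,"ry":0,"rz":0},{"jaw":-1,"dx":0.03,"dy":0,"dz":0,"rx":0,"ry":0,"rz":0},{"jaw":-1,"dx":0.03,"dy":0,"dz":0,"rx":0,"ry":0,"rz":0},{"jaw":-1,"dx":0.03,"dy":0,"dz":0,"rx":0,"ry":0,"rz":0},{"jaw":-1,"dx":0.03,"dy":0,"dz":0,"rx":0,"ry":0,"rz":0}]}}

```text
clock: 7.88
eef_pos: [0.4272, 0.0644, 0.0262]
ee_rot: [3.14, 0.082, 0.001]
contact_force: [-0.9, 0.6, -0.5]
finger_gap: -0.004
grasp_force: 0.0
```

Emit:
{"method": "servo_tool", "body": {"plan": [{"jaw":-1,"dx":0.02,"dy":0,"dz":0,"rx":0,"ry":0,"rz":0},{"jaw":-1,"dx":0.02,"dy":0,"dz":0,"rx":0,"ry":0,"rz":0},{"jaw":-1,"dx":0.02,"dy":0,"dz":0,"rx":0,"ry":0,"rz":0},{"jaw":-1,"dx":0.02,"dy":0,"dz":0,"rx":0,"ry":0,"rz":0},{"jaw":-1,"dx":0,"dy":0,"dz":0,"rx":0,"ry":0,"rz":0}]}}

```text
clock: 8.3
eef_pos: [0.4434, 0.0651, 0.0262]
ee_rot: [3.14, 0.082, 0.003]
contact_force: [0.2, 0.4, 0.3]
finger_gap: 0.002
grasp_force: 0.0
```

Run:
```python
from h import *
st(); brown()
```

```text
8.3 alb mm [-55.3898  77.5527  26.1578] [0.243  0.3597 0.3129]
scene brown_block 0.91 [ 1.6292 76.8966  4.4492]
scene brown_top 0.57 [-49.0315  74.4395  92.1016]
scene white_block 0.76 [ -0.8338 -78.1917   7.1718]
top brown_block 0.71 [-1.7396 82.3655  5.9488]
top brown_top 0.7 [-48.6327  78.8647  92.4661]
top white_block 0.7 [ -1.3056 -75.5209  10.345 ]
```

It is pivoting: brown_top has gone from -57 to about -49. I'll continue slowly.

Emit:
{"method": "servo_tool", "body": {"plan": [{"jaw":-1,"dx":0.018,"dy":0,"dz":0,"rx":0,"ry":0,"rz":0},{"jaw":-1,"dx":0.018,"dy":0,"dz":0,"rx":0,"ry":0,"rz":0},{"jaw":-1,"dx":0.018,"dy":0,"dz":0,"rx":0,"ry":0,"rz":0},{"jaw":-1,"dx":0.015,"dy":0,"dz":0,"rx":0,"ry":0,"rz":0},{"jaw":-1,"dx":0,"dy":0,"dz":0,"rx":0,"ry":0,"rz":0}]}}

```text
clock: 9.12
eef_pos: [0.4573, 0.0658, 0.0262]
ee_rot: [3.14, 0.082, 0.003]
contact_force: [-0.5, 0.2, 0.2]
finger_gap: 0.002
grasp_force: 0.0
```

Run:
```python
from h import *
st(); brown()
```

```text
9.1167 alb mm [-41.4178  77.5702  26.2107] [-0.4883  0.1519  0.1824]
scene brown_top 0.68 [ 149.1505 -419.8295   -0.565 ]
scene white_block 0.78 [ -4.2995 -79.1735   8.7063]
top brown_block 0.72 [-0.9626 78.441   6.758 ]
top brown_top 0.9 [ -6.9372  80.1502 103.6028]
top white_block 0.75 [ -1.7645 -73.8922   7.9333]
```

```bash
cat >> h.py <<'E'
def tops():
    c=cam('top'); P=alb(cloud(c))*1000; x,y,z=P[...,0],P[...,1],P[...,2]; im=c['img'].astype(int)
    for n,lo,hi in(('white',-150,-20),('brown',-28,145)):
        m=(x>-25)&(x<65)&(y>lo)&(y<hi)&(abs(z-104)<9)&((im.sum(-1)>450) if n=='white' else (im.sum(-1)<420))
        if m.sum()<5: print(n,'none'); continue
        r=cv2.minAreaRect(P[m][:,:2].astype(np.float32)); print(n,m.sum(),np.round(r[0],1),np.round(r[1],1),round(r[2],1),'z',P[m][:,2].mean().round(1),'y',np.percentile(y[m],[1,99]).round(1),'x',np.percentile(x[m],[1,99]).round(1))
    return c
E
python3 - <<'E'
from h import *
tops(); c=brown(); i=cv2.resize(c['img'][170:270,270:400],(780,600),interpolation=cv2.INTER_CUBIC); cv2.imwrite('pics/d.png',i[...,::-1])
E
```

```text
white 305 [ 16.1 -76.3] [31.5 97.8] 1.3 z 104.8 y [-124.3  -27.8] x [ 0.9 32.2]
brown 321 [30.1 77.7] [96.7 32.3] 88.7 z 105.5 y [ 29.3 125.7] x [14.2 47. ]
scene brown_block 0.76 [-0.2894 73.0628  9.1653]
scene brown_top 0.89 [  5.4275  76.6877 104.7697]
scene white_block 0.62 [ -2.1766 -78.6638   7.936 ]
top brown_block 0.75 [-1.9078 81.6429  9.4402]
top brown_top 0.88 [ -8.8431  80.4084 101.5193]
top white_block 0.88 [  0.3376 -73.3412   8.2288]
```

View pics/d.png

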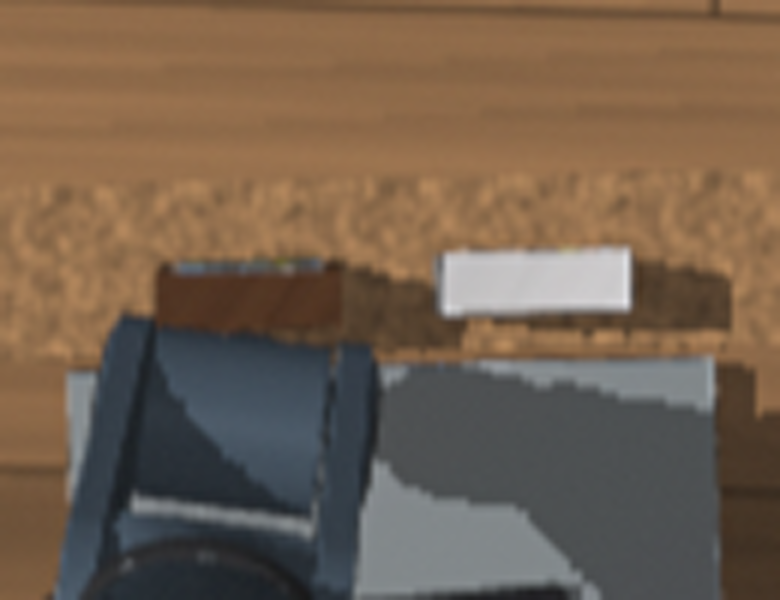

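The brown block's top (crop at about (247,297)) is about 10 mm behind in line with white's (537,280) and the block is still rocking. I'll let it settle with the arm still.

Emit:
{"method": "servo_tool", "body": {"plan": [{"jaw":-1,"dx":0,"dy":0,"dz":0,"rx":0,"ry":0,"rz":0},{"jaw":-1,"dx":0,"dy":0,"dz":0,"rx":0,"ry":0,"rz":0},{"jaw":-1,"dx":0,"dy":0,"dz":0,"rx":0,"ry":0,"rz":0},{"jaw":-1,"dx":0,"dy":0,"dz":0,"rx":0,"ry":0,"rz":0},{"jaw":-1,"dx":0,"dy":0,"dz":0,"rx":0,"ry":0,"rz":0}]}}

```text
clock: 10.38
eef_pos: [0.4557, 0.0659, 0.0261]
ee_rot: [3.141, 0.082, -0.0]
contact_force: [-0.7, -0.7, -0.3]
finger_gap: -0.0
grasp_force: 0.0
```

Run:
```python
from h import *
st(); tops(); tops(); brown()
```

```text
10.3833 alb mm [-42.9893  77.722   26.1136] [-0.7356 -0.71   -0.3261]
white 302 [ 16.1 -76. ] [31.5 97.5] 1.2 z 104.9 y [-124.1  -27.9] x [ 0.9 32.2]
brown 315 [20.5 77.8] [96.6 32.3] 88.7 z 105.4 y [ 29.5 125.9] x [ 4.6 37. ]
white 306 [ 16.1 -76.3] [31.4 98. ] 1.2 z 104.6 y [-124.5  -28. ] x [ 0.9 32.2]
brown 318 [20.5 77.9] [96.7 32.3] 88.7 z 104.8 y [ 29.4 126.1] x [ 4.2 36.7]
scene brown_block 0.61 [-1.6005 74.1937  7.4944]
scene brown_top 0.94 [ -5.2543  77.0233 103.1269]
scene white_block 0.67 [ -2.4387 -77.0475   8.9843]
top brown_block 0.87 [ 0.6227 79.0007  7.4314]
top brown_top 0.82 [ -5.4071  82.7116 104.2868]
```

Upright and steady. Next I'll measure alignment of the two tops more precisely and plan the sideways push.

```bash
cat >> h.py <<'E'
def fit():
    for n,lo,hi in(('white',-150,-20),('brown',-28,145)):
        F=[];B=[];Z=[]
        for k in range(4):
            c=cam('top'); P=alb(cloud(c))*1000; x,y,z=P[...,0],P[...,1],P[...,2]; s=c['img'].astype(int).sum(-1)
            m=(x>-25)&(x<65)&(y>lo)&(y<hi)&(abs(z-104)<9)&((s>450) if n=='white' else (s<420))
            q=P[m]; Z.append(q)
        q=np.vstack(Z); ce=(np.percentile(q,.5,axis=0)+np.percentile(q,99.5,axis=0))/2
        cols=[(q[abs(q[:,1]-b)<6][:,1].mean(),(lambda t:(t.min()+t.max())/2)(q[abs(q[:,1]-b)<6][:,0])) for b in np.arange(ce[1]-40,ce[1]+41,10)]
        cols=np.array(cols); p=np.polyfit(cols[:,0]-ce[1],cols[:,1],1)
        zs=np.linalg.lstsq(np.c_[q[:,:2]-ce[:2],np.ones(len(q))],q[:,2],rcond=None)[0]
        print(n,'centre x %.1f y %.1f yaw %.2f deg'%(p[1],ce[1],-np.degrees(p[0])),'ends',np.percentile(q[:,1],[.5,99.5]).round(1),'tilt x,y deg',np.degrees(zs[:2]).round(1))
E
python3 - <<'E'
from h import *
fit()
E
```

```text
white centre x 16.4 y -76.2 yaw 1.41 deg ends [-124.7  -27.8] tilt x,y deg [0.5 0.1]
brown centre x 17.1 y 77.8 yaw -0.65 deg ends [ 29.4 126.2] tilt x,y deg [-1.6  0.3]
```

Emit:
{"method": "servo_tool", "body": {"plan": [{"jaw":-1,"dx":-0.08,"dy":0,"dz":0,"rx":0,"ry":0,"rz":0},{"jaw":-1,"dx":-0.12,"dy":0,"dz":0,"rx":0,"ry":0,"rz":0},{"jaw":-1,"dx":0,"dy":0,"dz":-0.2,"rx":0,"ry":0,"rz":0},{"jaw":-1,"dx":0,"dy":0,"dz":-0.2,"rx":0,"ry":0,"rz":0},{"jaw":-1,"dx":0,"dy":0,"dz":-0.2,"rx":0,"ry":0,"rz":0}]}}

```text
clock: 11.7
eef_pos: [0.4141, 0.0639, 0.1464]
ee_rot: [-3.14, -0.082, 0.007]
contact_force: [1.1, -0.9, -0.1]
finger_gap: 0.001
grasp_force: 0.0
```

Emit:
{"method": "servo_tool", "body": {"plan": [{"jaw":-1,"dx":0,"dy":-0.2,"dz":0,"rx":0,"ry":0,"rz":0},{"jaw":-1,"dx":0.1,"dy":-0.17,"dz":0,"rx":0,"ry":0,"rz":0},{"jaw":-1,"dx":0.2,"dy":-0.05,"dz":0,"rx":0,"ry":0,"rz":-0.0385},{"jaw":-1,"dx":0.2,"dy":0,"dz":0,"rx":0,"ry":0,"rz":-0.0385},{"jaw":-1,"dx":0,"dy":0,"dz":0,"rx":0,"ry":0,"rz":-0.0385}]}}

```text
clock: 12.12
eef_pos: [0.5206, 0.1595, 0.1475]
ee_rot: [3.07, 0.658, 0.021]
contact_force: [0.8, 0.1, -0.2]
finger_gap: 0.0
grasp_force: 0.0
```

Emit:
{"method": "servo_tool", "body": {"plan": [{"jaw":-1,"dx":0,"dy":0,"dz":0,"rx":0,"ry":0,"rz":-0.0385},{"jaw":-1,"dx":0,"dy":0,"dz":0,"rx":0,"ry":0,"rz":-0.0385},{"jaw":-1,"dx":0,"dy":0,"dz":0,"rx":0,"ry":0,"rz":-0.0385},{"jaw":-1,"dx":0,"dy":0,"dz":0,"rx":0,"ry":0,"rz":-0.0385},{"jaw":-1,"dx":0,"dy":0,"dz":0,"rx":0,"ry":0,"rz":-0.0385}]}}

```text
clock: 12.53
eef_pos: [0.5103, 0.1577, 0.1459]
ee_rot: [-2.737, -1.542, 0.001]
contact_force: [-0.2, -0.5, -0.3]
finger_gap: 0.002
grasp_force: 0.0
```

Emit:
{"method": "servo_tool", "body": {"plan": [{"jaw":-1,"dx":0,"dy":0,"dz":0,"rx":0,"ry":0,"rz":-0.0385},{"jaw":-1,"dx":0,"dy":0,"dz":0,"rx":0,"ry":0,"rz":-0.0385},{"jaw":-1,"dx":0,"dy":0,"dz":0,"rx":0,"ry":0,"rz":-0.0385},{"jaw":-1,"dx":0,"dy":0,"dz":0,"rx":0,"ry":0,"rz":-0.0385},{"jaw":-1,"dx":0,"dy":0,"dz":0,"rx":0,"ry":0,"rz":-0.0385}]}}

```text
clock: 12.95
eef_pos: [0.5103, 0.1577, 0.1459]
ee_rot: [-2.154, -2.287, 0.001]
contact_force: [0.3, -0.2, -0.2]
finger_gap: -0.004
grasp_force: 0.0
```

Run:
```python
from h import *
st(); s=arm.state(); print(np.degrees(R.from_rotvec(s['ee_rot']).as_matrix()[:2,0]@[0,1]), R.from_rotvec(s['ee_rot']).as_matrix(), s['joint_positions'])
fit(); tops(); brown()
```

```text
12.95 alb mm [ 16.3266 166.5713 145.9451] [ 0.2951 -0.2304 -0.238 ]
57.193406117966724 [[-0.0598  0.9982 -0.0006]
 [ 0.9982  0.0598 -0.    ]
 [ 0.     -0.0006 -1.    ]] [0.0903 0.4756 1.7122 0.     0.9544 0.0305]
white centre x 17.5 y -76.4 yaw -0.86 deg ends [-124.8  -28. ] tilt x,y deg [-0.3  0.3]h.py:38: RuntimeWarning: Mean of empty slice.
  cols=[(q[abs(q[:,1]-b)<6][:,1].mean(),(lambda t:(t.min()+t.max())/2)(q[abs(q[:,1]-b)<6][:,0])) for b in np.arange(ce[1]-40,ce[1]+41,10)]
  ret = ret.dtype.type(ret / rcount)
Traceback (most recent call last):
  File "h.py", line 38, in fit
    cols=[(q[abs(q[:,1]-b)<6][:,1].mean(),(lambda t:(t.min()+t.max())/2)(q[abs(q[:,1]-b)<6][:,0])) for b in np.arange(ce[1]-40,ce[1]+41,10)]
                                          ~~~~~~~~~~~~~~~~~~~~~~~~~~~~~~^^^^^^^^^^^^^^^^^^^^^^^^^
  File "h.py", line 38, in <lambda>
    cols=[(q[abs(q[:,1]-b)<6][:,1].mean(),(lambda t:(t.min()+t.max())/2)(q[abs(q[:,1]-b)<6][:,0])) for b in np.arange(ce[1]-40,ce[1]+41,10)]
                                                     ~~~~~^^
ValueError: zero-size array to reduction operation minimum which has no identity
```

```bash
cat >> h.py <<'E'
def front(k=4):
    Q=[]
    for _ in range(k):
        c=cam('scene'); Q.append((alb(cloud(c))*1000).reshape(-1,3))
    q=np.vstack(Q); out=[]
    q=q[(q[:,0]>15)&(q[:,0]<60)&(q[:,2]>20)&(q[:,2]<112)&(abs(q[:,1])<135)]
    f=q[(q[:,2]<95)]
    ys=np.sort(f[:,1]); g=np.argmax(np.diff(ys)); print('front gap',ys[g:g+2].round(1))
    mid=(ys[g]+ys[g+1])/2
    return q,mid
def blocks(mid=None,k=4):
    q,m=front(k); mid=m if mid is None else mid
    for n,s in(('white',q[:,1]<mid),('brown',q[:,1]>mid)):
        b=q[s&(q[:,2]>25)&(q[:,2]<93)]; 
        yc=np.percentile(b[:,1],[2,98]); b=b[(b[:,1]>yc[0]+6)&(b[:,1]<yc[1]-6)]
        M=np.c_[b[:,1]-b[:,1].mean(),b[:,2]-50,np.ones(len(b))]
        r=np.ones(len(b),bool)
        for _ in range(4):
            p=np.linalg.lstsq(M[r],b[r,0],rcond=None)[0]; e=abs(b[:,0]-M@p); r=e<max(4,2*np.median(e))
        print(n,r.sum(),'front x %.1f yaw %.2f lean %.2f deg'%(p[2],-np.degrees(p[0]),np.degrees(p[1])),'y',yc.round(1))
E
python3 - <<'E'
from h import *
blocks()
c=cam('scene'); P=alb(cloud(c))*1000; x,y,z=P[...,0],P[...,1],P[...,2]
m=(x>-15)&(x<50)&(y>140)&(y<190)&(z>110)
for lo in range(120,260,10):
    q=P[m&(z>=lo)&(z<lo+10)]
    if len(q)>2: print(lo,len(q),q.min(0)[:2].round(),q.max(0)[:2].round())
E
```

```text
front gap [-25.4  23.5]
white 758 front x 31.9 yaw 0.12 lean -0.05 deg y [-127.5  -27.9]
brown 867 front x 32.1 yaw 0.22 lean -0.04 deg y [ 27.9 126.4]
180 5 [ 12. 172.] [ 25. 176.]
190 18 [  3. 158.] [ 32. 177.]
200 19 [  3. 166.] [ 30. 178.]
210 9 [ 10. 173.] [ 24. 177.]
220 17 [ -9. 152.] [ 41. 180.]
230 42 [-13. 157.] [ 50. 179.]
240 22 [-13. 157.] [ 46. 181.]
250 24 [  1. 168.] [ 50. 183.]
```

Both front faces are in line: brown at x 32.1 and white at 31.9, both upright, with a gap of about 54 mm. The tips sit about 38 mm above the reported TCP. I'll descend beside the brown block.

Emit:
{"method": "servo_tool", "body": {"plan": [{"jaw":-1,"dx":0,"dy":0,"dz":0.2,"rx":0,"ry":0,"rz":0.0025},{"jaw":-1,"dx":0,"dy":0,"dz":0.2,"rx":0,"ry":0,"rz":0},{"jaw":-1,"dx":0,"dy":0,"dz":0.2,"rx":0,"ry":0,"rz":0},{"jaw":-1,"dx":0,"dy":0,"dz":0.12,"rx":0,"ry":0,"rz":0},{"jaw":-1,"dx":-0.04,"dy":0,"dz":0,"rx":0,"ry":0,"rz":0}]}}

```text
clock: 14.02
eef_pos: [0.5071, 0.1499, -0.0024]
ee_rot: [-2.164, -2.268, 0.011]
contact_force: [-0.2, -0.7, -0.3]
finger_gap: 0.002
grasp_force: 0.0
```

Run:
```python
from h import *
st(); c=cam('scene'); P=alb(cloud(c))*1000; x,y,z=P[...,0],P[...,1],P[...,2]
m=(x>-15)&(x<50)&(y>135)&(y<190)&(z>20)&(z<110)
for lo in range(20,100,10):
    q=P[m&(z>=lo)&(z<lo+10)]
    if len(q)>0: print(lo,len(q),q.min(0)[:2].round(),q.max(0)[:2].round())
blocks()
```

```text
14.0167 alb mm [ 12.6554 159.0043  -2.4381] [-0.23   -0.7465 -0.3429]
30 3 [ 11. 164.] [ 20. 168.]
40 11 [ -3. 157.] [ 23. 169.]
50 13 [  9. 159.] [ 26. 169.]
60 7 [  5. 162.] [ 25. 169.]
70 9 [ -9. 164.] [ 24. 171.]
80 35 [-14. 146.] [ 46. 171.]
90 20 [-13. 152.] [ 47. 174.]
front gap [-25.5  23.5]
white 739 front x 32.0 yaw 0.22 lean -0.08 deg y [-127.3  -27.7]
brown 721 front x 32.2 yaw -0.04 lean -0.23 deg y [ 27.5 118.4]
```

Emit:
{"method": "servo_tool", "body": {"plan": [{"jaw":-1,"dx":-0.03,"dy":0.017,"dz":0,"rx":0,"ry":0,"rz":0},{"jaw":-1,"dx":-0.03,"dy":0,"dz":0,"rx":0,"ry":0,"rz":0},{"jaw":-1,"dx":-0.02,"dy":0,"dz":0,"rx":0,"ry":0,"rz":0},{"jaw":-1,"dx":0,"dy":0,"dz":0,"rx":0,"ry":0,"rz":0},{"jaw":-1,"dx":0,"dy":0,"dz":0,"rx":0,"ry":0,"rz":0}]}}

```text
clock: 14.68
eef_pos: [0.5155, 0.1336, 0.0026]
ee_rot: [2.171, 2.271, 0.001]
contact_force: [0.3, 1.0, 0.7]
finger_gap: 0.001
grasp_force: 0.0
```

Run:
```python
from h import *
st(); r=R.from_rotvec(arm.state()['ee_rot']).as_matrix(); print(np.degrees(np.arctan2(r[1,0],r[0,0])))
```

```text
14.6833 alb mm [ 20.2621 142.2156   2.5591] [0.3308 0.9857 0.6507]
92.58284266702289
```

Emit:
{"method": "servo_tool", "body": {"plan": [{"jaw":-1,"dx":0,"dy":-0.02,"dz":0,"rx":0,"ry":0,"rz":-0.002},{"jaw":-1,"dx":-0.01,"dy":0,"dz":0,"rx":0,"ry":0,"rz":0},{"jaw":-1,"dx":-0.015,"dy":0,"dz":0,"rx":0,"ry":0,"rz":0},{"jaw":-1,"dx":-0.02,"dy":0,"dz":0,"rx":0,"ry":0,"rz":0},{"jaw":-1,"dx":-0.02,"dy":0,"dz":0,"rx":0,"ry":0,"rz":0}]}}

```text
clock: 15.1
eef_pos: [0.5118, 0.1206, 0.0021]
ee_rot: [-2.162, -2.279, 0.0]
contact_force: [-0.7, 2.2, 0.7]
finger_gap: 0.002
grasp_force: 0.2
```

Emit:
{"method": "servo_tool", "body": {"plan": [{"jaw":-1,"dx":-0.02,"dy":0,"dz":0,"rx":0,"ry":0,"rz":0},{"jaw":-1,"dx":-0.02,"dy":0,"dz":0,"rx":0,"ry":0,"rz":0},{"jaw":-1,"dx":-0.02,"dy":0,"dz":0,"rx":0,"ry":0,"rz":0},{"jaw":-1,"dx":-0.02,"dy":0,"dz":0,"rx":0,"ry":0,"rz":0},{"jaw":-1,"dx":-0.02,"dy":0,"dz":0,"rx":0,"ry":0,"rz":0}]}}

```text
clock: 15.52
eef_pos: [0.5129, 0.1003, 0.0021]
ee_rot: [-2.163, -2.278, 0.0]
contact_force: [0.1, 1.0, -0.5]
finger_gap: -0.001
grasp_force: 0.3
```

Run:
```python
from h import *
st(); blocks()
```

```text
15.5167 alb mm [ 15.9057 109.0916   2.075 ] [ 0.1456  1.0016 -0.5078]
front gap [-25.1  -7.8]
white 760 front x 32.0 yaw 0.06 lean -0.05 deg y [-127.3  -27.8]
brown 673 front x 31.8 yaw 1.35 lean -0.13 deg y [ -5.2 119.5]
```

Emit:
{"method": "servo_tool", "body": {"plan": [{"jaw":-1,"dx":-0.02,"dy":0,"dz":0,"rx":0,"ry":0,"rz":0},{"jaw":-1,"dx":-0.02,"dy":0,"dz":0,"rx":0,"ry":0,"rz":0},{"jaw":-1,"dx":-0.02,"dy":0,"dz":0,"rx":0,"ry":0,"rz":0},{"jaw":-1,"dx":-0.015,"dy":0,"dz":0,"rx":0,"ry":0,"rz":0},{"jaw":-1,"dx":0,"dy":0,"dz":0,"rx":0,"ry":0,"rz":0}]}}

```text
clock: 16.13
eef_pos: [0.5139, 0.0851, 0.0021]
ee_rot: [2.163, 2.278, -0.0]
contact_force: [-0.0, 0.2, -0.4]
finger_gap: -0.001
grasp_force: 0.0
```

```bash
sed -i 's/abs(q\[:,1\])<135)\]/(q[:,1]>-135)\&(q[:,1]<YM[0])]/; s/^def front/YM=[135]\ndef front/' h.py
python3 - <<'E'
from h import *
st(); YM[0]=alb(arm.state()['eef_pos'])[1]*1000-14; blocks()
E
```

```text
Traceback (most recent call last):
  File "h.py", line 48
    q=q[(q[:,0]>15)&(q[:,0]<60)&(q[:,2]>20)&(q[:,2]<112)&((q[:,1]>-135)&(q[:,1]<YM[0])]
                                                                                      ^
SyntaxError: closing parenthesis ']' does not match opening parenthesis '('
```

```bash
sed -i 's/&((q\[:,1\]>-135)/\&(q[:,1]>-135)/' h.py
python3 - <<'E'
from h import *
st(); YM[0]=alb(arm.state()['eef_pos'])[1]*1000-14; blocks(); tops()
E
```

```text
16.1333 alb mm [16.0694 93.8431  2.0975] [-0.0221  0.2299 -0.3622]
front gap [59.3 63.2]
white 1333 front x 31.9 yaw -0.08 lean 0.01 deg y [-126.4   49. ]
brown 8 front x 31.3 yaw 61.52 lean -0.44 deg y [64.6 79.6]
white 133 [ 24.8 -76.4] [96.6 16.1] 89.0 z 104.7 y [-124.3  -29.2] x [16.4 32.4]
brown 168 [17.4 15.2] [86.5 28.9] 88.7 z 106.3 y [-27.8  58.5] x [ 2.3 32. ]
```

Run:
```python
from h import *
c=cam('scene'); i=cv2.resize(c['img'][145:225,280:380],(750,600),interpolation=cv2.INTER_CUBIC); cv2.imwrite('pics/e.png',i[...,::-1])
def px(a):
    p=O+A@(np.array(a)/1000); q=c['camera_from_world']@np.r_[p,1]; q=c['intrinsics']@q[:3]; return (q[:2]/q[2]-[280,145])*7.5
for y in(-26,-17,-8,83): print(y,px((32,y,104)),px((32,y,4)))
```

```text
-26 [241.8602 263.7057] [238.4916 397.4989]
-17 [254.1187 276.5276] [250.0939 410.0123]
-8 [266.4485 289.4242] [261.7603 422.5949]
83 [395.2754 424.1725] [383.4404 553.8305]
```

View pics/e.png

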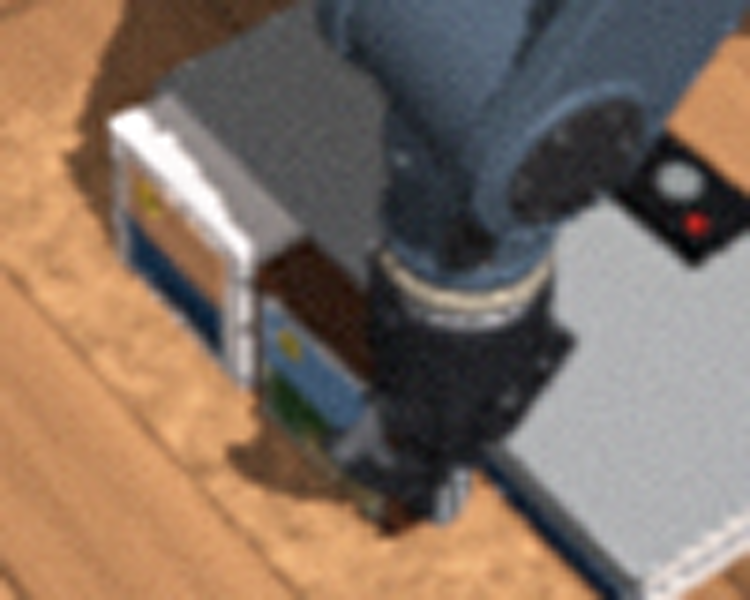

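There is still a slit between white's end (crop x≈247) and brown's end (≈258), about 9 mm. I'll push the remainder gently.

Emit:
{"method": "servo_tool", "body": {"plan": [{"jaw":-1,"dx":-0.01,"dy":0,"dz":0,"rx":0,"ry":0,"rz":0},{"jaw":-1,"dx":-0.01,"dy":0,"dz":0,"rx":0,"ry":0,"rz":0},{"jaw":-1,"dx":-0.01,"dy":0,"dz":0,"rx":0,"ry":0,"rz":0},{"jaw":-1,"dx":-0.008,"dy":0,"dz":0,"rx":0,"ry":0,"rz":0},{"jaw":-1,"dx":0,"dy":0,"dz":0,"rx":0,"ry":0,"rz":0}]}}

```text
clock: 16.85
eef_pos: [0.514, 0.078, 0.002]
ee_rot: [-2.163, -2.278, 0.0]
contact_force: [0.3, 0.6, -1.2]
finger_gap: -0.001
grasp_force: 0.0
```

```bash
cat >> h.py <<'E'
def wend(k=3):
    q=[]
    for _ in range(k):
        c=cam('scene'); P=alb(cloud(c))*1000; x,y,z=P[...,0],P[...,1],P[...,2]
        m=(x>20)&(x<42)&(z>25)&(z<108)&(y<-60)&(y>-140); q.append(P[m][:,1])
    print('white far end',np.percentile(np.concatenate(q),[.5,1,2,5]).round(1))
E
python3 - <<'E'
from h import *
st(); wend(); c=cam('scene'); i=cv2.resize(c['img'][160:210,290:350],(720,600),interpolation=cv2.INTER_CUBIC); cv2.imwrite('pics/f.png',i[...,::-1])
E
```

```text
16.85 alb mm [15.8349 86.7982  1.9996] [ 0.2667  0.6125 -1.1822]
white far end [-130.6 -129.6 -128.3 -126.8]
```

View pics/f.png

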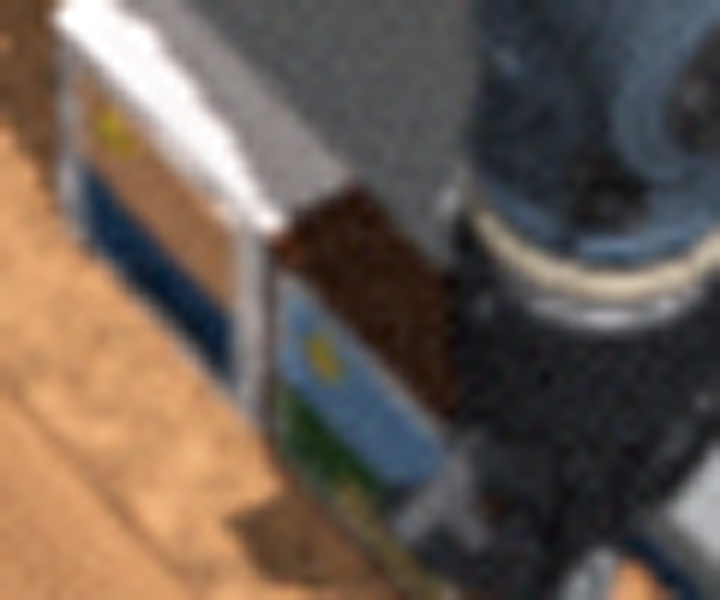

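Brown's end is now nearly on white's (crop around (275,230)), with about 2 mm left. I'll close it with 1 mm steps and then check that white hasn't shifted.

Emit:
{"method": "servo_tool", "body": {"plan": [{"jaw":-1,"dx":-0.005,"dy":0,"dz":0,"rx":0,"ry":0,"rz":0},{"jaw":-1,"dx":-0.005,"dy":0,"dz":0,"rx":0,"ry":0,"rz":0},{"jaw":-1,"dx":-0.005,"dy":0,"dz":0,"rx":0,"ry":0,"rz":0},{"jaw":-1,"dx":0,"dy":0,"dz":0,"rx":0,"ry":0,"rz":0},{"jaw":-1,"dx":0,"dy":0,"dz":0,"rx":0,"ry":0,"rz":0}]}}

```text
clock: 17.47
eef_pos: [0.5143, 0.0751, 0.0021]
ee_rot: [-2.163, -2.279, 0.0]
contact_force: [0.5, 1.6, -0.2]
finger_gap: -0.001
grasp_force: 0.0
```

Run:
```python
from h import *
st(); wend()
```

```text
17.4667 alb mm [15.943  83.9171  2.0787] [ 0.4645  1.606  -0.2015]
white far end [-134.7 -134.1 -133.  -130.4]
```

Emit:
{"method": "servo_tool", "body": {"plan": [{"jaw":-1,"dx":0.05,"dy":0,"dz":0,"rx":0,"ry":0,"rz":0},{"jaw":-1,"dx":0.15,"dy":0,"dz":0,"rx":0,"ry":0,"rz":0},{"jaw":-1,"dx":0.15,"dy":0,"dz":0,"rx":0,"ry":0,"rz":0},{"jaw":-1,"dx":0,"dy":0,"dz":-0.2,"rx":0,"ry":0,"rz":0},{"jaw":-1,"dx":0,"dy":0,"dz":-0.2,"rx":0,"ry":0,"rz":0}]}}

```text
clock: 18.03
eef_pos: [0.5075, 0.1468, 0.0796]
ee_rot: [-2.155, -2.278, 0.011]
contact_force: [1.4, 0.1, 0.6]
finger_gap: -0.001
grasp_force: 0.0
```

Emit:
{"method": "servo_tool", "body": {"plan": [{"jaw":-1,"dx":0,"dy":0,"dz":-0.2,"rx":0,"ry":0,"rz":0},{"jaw":-1,"dx":0,"dy":0,"dz":-0.2,"rx":0,"ry":0,"rz":0},{"jaw":-1,"dx":0.2,"dy":0,"dz":0,"rx":0,"ry":0,"rz":0},{"jaw":-1,"dx":0.2,"dy":0,"dz":0,"rx":0,"ry":0,"rz":0},{"jaw":-1,"dx":0.2,"dy":0,"dz":0,"rx":0,"ry":0,"rz":0}]}}

```text
clock: 18.45
eef_pos: [0.505, 0.2662, 0.1638]
ee_rot: [2.164, 2.275, 0.004]
contact_force: [1.0, -0.1, 0.1]
finger_gap: -0.002
grasp_force: 0.0
```

Run:
```python
from h import *
st(); wend()
q=[]
for _ in range(4):
    c=cam('scene'); P=alb(cloud(c))*1000; s=c['img'].astype(int); x,y,z=P[...,0],P[...,1],P[...,2]
    m=(x>22)&(x<42)&(z>25)&(z<95)&(y<110)&(y>-140); q.append(P[m])
q=np.vstack(q)
print('y range',np.percentile(q[:,1],[.5,2,98,99.5]).round(1))
for lo,hi in((-120,-35),(-15,65)):
    b=q[(q[:,1]>lo)&(q[:,1]<hi)]; M=np.c_[b[:,1]-b[:,1].mean(),b[:,2]-50,np.ones(len(b))]
    p=np.linalg.lstsq(M,b[:,0],rcond=None)[0]; print(lo,hi,'x %.1f yaw %.2f lean %.2f'%(p[2],-np.degrees(p[0]),np.degrees(p[1])))
ct=cam('top'); Pt=alb(cloud(ct))*1000; m=(abs(Pt[...,2]-104)<8)&(abs(Pt[...,0]-16)<40)&(Pt[...,1]>-145)&(Pt[...,1]<100)
print('top y',np.percentile(Pt[m][:,1],[.5,99.5]),'x',np.percentile(Pt[m][:,0],[.5,99.5]))
for n,cc in(('scene',c),('top',ct)):
    for t in('brown_block','brown_top','white_block','mug','candle','toy_car','remote','plant','album_edge'):
        for d in eyes.tip_of(n,t)[:1]: print(n,t,round(d['conf'],2),alb(w(cc,d['location']))*1000,w(cc,d['location']))
i=np.hstack([cv2.resize(c['img'][150:230,280:360],(400,400),interpolation=cv2.INTER_CUBIC),cv2.resize(ct['img'][190:250,300:360],(400,400),interpolation=cv2.INTER_CUBIC),])
cv2.imwrite('pics/g.png',i[...,::-1])
```

```text
18.45 alb mm [ 16.6066 275.1996 163.8413] [ 0.9825 -0.1352  0.0687]
white far end [-134.8 -134.2 -133.1 -129.5]
y range [-132.9 -127.8   66.2   67.5]
-120 -35 x 32.0 yaw 0.53 lean -0.17
-15 65 x 32.1 yaw 1.21 lean -0.12
top y [-130.2152   68.1914] x [ 0.8661 33.2478]
scene brown_block 0.81 [-2.9758 15.3451  4.305 ] [0.4989 0.0057 0.0043]
scene brown_top 0.84 [ -0.0066  19.2774 101.2383] [0.5017 0.0098 0.1012]
scene white_block 0.67 [ -1.7505 -82.3162  10.3543] [ 0.5052 -0.0918  0.0104]
scene mug 0.59 [ 150.4158 -420.2033    1.5585] [ 0.6748 -0.4213  0.0016]
scene candle 0.92 [199.5063 434.8383   0.4425] [0.6793 0.4351 0.0004]
scene toy_car 0.77 [266.0842 -57.039    0.2252] [ 0.7714 -0.0526  0.0002]
scene remote 0.89 [-175.7425  -19.7935   45.4812] [ 0.3282 -0.0384  0.0455]
scene plant 0.71 [-69.181  457.9339   3.5711] [0.4098 0.4442 0.0036]
scene album_edge 0.65 [-32.761    0.4734  45.8312] [ 0.47   -0.0107  0.0458]
top brown_block 0.58 [-1.3743 18.8059 10.4557] [0.5004 0.0092 0.0105]
top brown_top 0.68 [ -3.6308  21.0497 104.9638] [0.498  0.0113 0.105 ]
top white_block 0.72 [201.0781 436.6755   0.1885] [0.6808 0.437  0.0002]
top mug 0.83 [ 152.889  -414.4936    1.4526] [ 0.6769 -0.4155  0.0015]
top candle 0.89 [199.4882 439.6025   1.4394] [0.6791 0.4399 0.0014]
top toy_car 0.88 [262.6469 -51.9425   1.0948] [ 0.7677 -0.0477  0.0011]
top remote 0.75 [-178.2045  -13.1269   47.1759] [ 0.3254 -0.0319  0.0472]
top plant 0.56 [-70.0707 464.3671  -3.2538] [ 0.4086  0.4506 -0.0033]
top album_edge 0.86 [-32.5201   0.4224  47.1141] [ 0.4702 -0.0108  0.0471]
```

View pics/g.png

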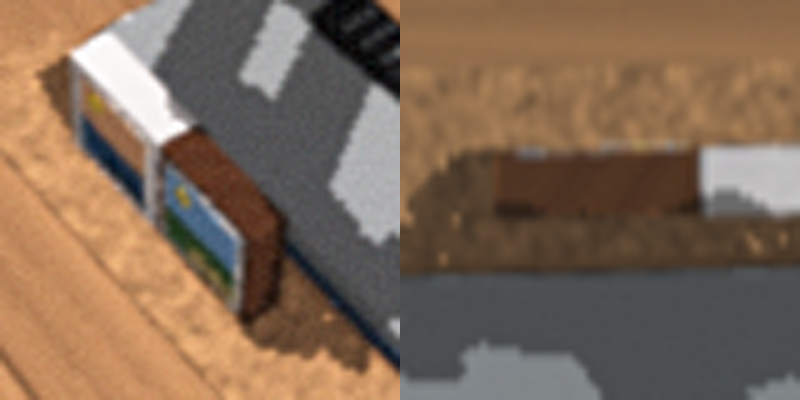

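The picture shows both blocks upright in one flush row: white at crop (115,90) and brown at (210,200), with no slit in the top view at (700,180). White was nudged about 5 mm, the row measures about 200 mm from end to end, and the bystanders haven't moved. The robot is clear, so I'll hand in.

```bash
python3 -c "
from bench import workorder
print(workorder.hand_in())"
```

```text
the job is handed in; nothing more can be done
None
```

I've handed in the job: the brown block stands upright, flush against the white block and in line with it to within about 1°; the white block was nudged about 5 mm along the runner, and nothing else was moved.

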